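# Snap the detachable handle onto the pan and lock it

## Task

Fit the loose wooden-grip handle onto the pan: slide its tube over the short metal stub on the pan's side, all the way home until the brass spring button pops up through the hole in the tube. Then press the red hinged guard flap down over the joint until it snaps shut and stays shut by itself. Leave the teaspoon, tin, salt shaker and spice jar where they are.

Things in the scene. Friction and masses are not known exactly. Their poses are not given: they have to be found in the camera images.
- pan: Round steel pan, 180 mm wide, rim at z = 80 mm, on a cork mat; heavy, never moves. Origin: centre of the underside, on the worktop; z up. A level stub sticks out along its +x: root face (dark bracket 50 mm wide, z 48 to 78 mm) at x = 105 mm, axis at z = 64 mm. Dark hinge ears beside the root at y = +-27 mm, up to z = 91 mm.
- stub_root (a point): Point on the stub's axis at its root face; the handle is fully home when its mouth rests against this face.
- stub_tip (a point): Point on the stub's axis at its free tip, 50 mm from the root. The stub is 20 mm wide and 14 mm high, tapering over the last 14 mm to 12 x 6 mm at the tip.
- stub_button (a point): Point on the stub's axis, 28.5 mm from the root, under the spring button.
- button (a joint): Brass spring button, 12 mm across, domed, in the stub's top. 0 = fully out (6 mm above the stub), up to 0.0065 m pressed in. The tube's flared mouth pushes it down as the handle slides on (a few newtons); it pops up through the hole when the handle is home.
- flap (a joint): Angle of the red guard flap hinged over the stub: 0 = shut (level, along the stub), 0.6 to 0.75 rad at the start (free end raised; the handle passes below). A light spring lifts it unless snapped shut. With the handle home, press straight down near the free end: about 7 N at 0.2 rad takes sprung noses in its cheeks past the tube's side ribs, then it snaps to a stop at 0 and stays.
- flap_hinge (a point): Middle of the flap's hinge line, which runs across the stub, 2 mm out from the root face, z = 85.5 mm. The flap is 56 mm long from the hinge, 50 mm wide, 3 mm thick, with a cheek 25 mm deep at each side of the free end.
- flap_press (a point): Point on the flap's upper face, 46 mm from the hinge, on the middle line: press here or a few mm nearer the hinge. At z = 87 mm when shut.
- handle: Loose pan handle, 170 mm long, 0.16 kg, lying hole up. Origin on its axis, in the grip; z up, +x to the closed grip end. Mouth at x = -100 mm, end at +70 mm. Wooden grip x -38 to +70 mm, 26 mm wide, z -16 to +16 mm: hold it across its width from above near the origin. Home: its x points as the pan's x, origin on the stub's axis, 100 mm out from the root face.
- handle_mouth (a point): Centre of the tube's open mouth, on its axis. Collar round it 34 mm wide, 14 mm long, 16 mm below to 17 mm above the axis, flared inside to 27 mm wide, 23 mm high. Behind it a steel tube 28 mm wide (33 over the side ribs), 24 mm high, bore 21.8 x 16 mm.
- handle_hole (a point): Point on the tube's axis under the square 14 mm hole in its top, 29 mm from the mouth.
- teaspoon: Steel teaspoon, 139 mm long, lying flat on the worktop; bystander.
- sugar_tin: Round red tin with a white lid, 72 mm across, 94 mm high; bystander. Origin under its centre.
- salt_shaker: Glass salt shaker, 44 mm across, 90 mm high; bystander. Origin under its centre.
- spice: Spice jar with a red cap and a green label, 45 mm across, 106 mm high; bystander. Origin under its centre.
- coffee_maker_front (a point): The foremost point, on the worktop, of the tall black coffee maker (330 mm high, fixed) that stands just behind the way from the handle to the pan. Its head overhangs as far forward as its foot: carry the handle past on the robot's side of it.

How it is judged:
By the outcome, as a careful person would: the job done as asked, in the order asked, and still so for the second after the job is handed in, with the robot touching nothing.
It also fails if it takes over 51 s, if anything falls off the work surface, if the arm or the gripper's body presses on something with over 40 N, if the wrist force passes 120 N, or if a joint passes its speed limit or range.

## Robot

A 6-joint arm with a two-finger parallel gripper is mounted at the origin on a cart in front of the work surface, level with it; the furniture and walls round the work are solid. World frame = base frame: x ahead of the robot, y to its left, z up, the work surface at z = 0. Lengths are in m, angles in rad, forces in N, time in s.
With the tool pointing down it reaches from about 0.25 to 0.775 m from the base axis. Payload 8.9 kg.
Tool frame: the origin (TCP) lies between the finger pads; the fingertips stand 11 mm ahead of it and the grasp point (between the pads) lies 8 mm behind it; z points along the fingers, y is the line along which they close (so a half turn about z gives the same grasp; the last joint's range is limited). The gripper opens to 85 mm and grips with 20 to 120 N. Pads are 22 mm wide; open, the fingers measure 114 mm over their backs; the gripper's body (76 mm by 85 mm) begins 54 mm behind the grasp point. The pads swing forward as they close: fully open they stand 13 mm farther back than shut.
Start: joints at [-1.388, 0.291, -0.153, 1.127, 0, 1.431], TCP at [0.166, -0.498, 0.242] pointing down, gripper open.
Joint ranges: [-2.52, 2.52], [-0.91, 1.74], [-1.3, 1.37], [-1.96, 2.02], [-1.52, 1.47], [-3.14, 3.14]. Speed limits (rad/s): [2.22, 2.22, 2.79, 3.14, 3.14, 3.14].

## Interface

Orientations are given as a unit quaternion [w, x, y, z].
In Python, from rig import bot gives the robot as it stands. The module is installed in compiled form; this text tells all that it offers.
- The arm moves only by the tool send_rows, never from a script. Its argument "steps" is a list that holds one entry, the list of rows, each a list of 6 numbers: the shift along the tool's x, y, z in mm, then the turn, a rotation vector about the tool's x, y, z in rad. In form: [[[tx, ty, tz, ax, ay, az], ...]]. A call has 1 to 20 rows; each row is the pose to reach, as a shift and turn from the pose commanded when the call began, along the tool's axes at that moment; what a row does not reach only later rows make up. A row lasts 1/12 s, in which the tool goes at most 41.7 mm and 7.16 degrees, less where a joint would pass 70% of its speed; a pose out of reach is approached as far as the arm can. A call with a gripper value outside its range is refused whole. "claw" is the gripper's target within -1 to 1 (shut at 1, half-way at 0, fully open at -1), set as the call begins (left out, the last holds). The fingers move at their own pace and stop on an object; the grip force is fixed at half the most. Time passes only in rows, so rows that repeat a pose let the fingers close. It gives the time, the measured TCP pose, the force, the opening and the grip force at its end, in the units of the state.
- bot.get_state(): the state, without advancing time (a new reading comes with each control period).
- bot.camera(name): name is "side" or "top" or "wrist"; returns the picture (420x560x3 uint8, red, green, blue); there is no depth.
- bot.camera_model(name): a dict with "vfov" (degrees; the focal length in pixels is half the picture's height over the tangent of half this angle, whatever the lens; pixels are square), "cx", "cy" (the principal point, pixels), "k1" (the pictures are not rectified: a ray, as slopes to the right and down, at radius r is drawn at 1 + k1 r^2 times it, then the intrinsics apply), "R" (3x3) and "t" (3): a world point X has camera coordinates R X + t. Camera axes: x right, y down, z forward; pixel columns grow to the right and rows downward; lengths in m; the calibration is good to about 2 mm. A picture is of the moment at which its call begins: read the wrist's pose just before it. camera_model takes no time and is no camera call; for the wrist camera it gives the pose at the moment of the call.
- bot.hand_in(): hands the job in; it is judged then, once.
The state is a dict: "clock": time; "joint_positions": joint angles; "joint_vel": joint speeds; "tau": joint torques, N m; "eef_pos": TCP position; "tcp_rot": TCP orientation; "ft_force": force on the tool from outside, world axes, zero at the start; "wrist_torque": the same for the moment, N m; "gripper_width": finger opening in m; "grasp_force": force on a finger pad.
Only numpy, scipy, OpenCV 4.12 (cv2) and the standard library are available. Lean on these libraries where they do the work, as an engineer would, in place of code of your own. Each camera call takes 0.05 s, during which the arm holds its last target. There are 200 camera calls.

## Working session

There is one attempt and no reset: what is moved stays moved. The work goes in short steps, Python scripts to look and compute and a tool call to move; the robot and the scene stay as the last step left them, time stands still between calls to the robot, and variables do not carry over. Pictures are saved under pics/ and viewed, at most 12 in all, crops included, and the job is handed in when it is done.

Besides the shell and the picture viewer there is one more tool, called after "Call:" as a command line: name --argument value ..., lists and objects as JSON in quotes. send_rows: Moves the arm, as the interface text tells. Its arguments: {"type":"object","properties":{"steps":{"type":"array","items":{"type":"array","items":{"type":"array","items":{"type":"number"}}}},"claw":{"type":"number"}},"required":["steps"]}

```bash
mkdir -p pics
cat > h.py <<'E'
import numpy as np, cv2
from rig import bot
def ray(m,u,v):
    f=210/np.tan(np.radians(m["vfov"])/2)
    d=np.array([(u-m["cx"])/f,(v-m["cy"])/f]); s=d.copy()
    for _ in range(30): s=d/(1+m["k1"]*(s@s))
    R=np.array(m["R"]);t=np.array(m["t"])
    return -R.T@t, R.T@np.array([s[0],s[1],1])
def onz(m,u,v,z):
    c,d=ray(m,u,v); return c+d*(z-c[2])/d[2]
def proj(m,X):
    f=210/np.tan(np.radians(m["vfov"])/2)
    p=np.array(m["R"])@np.array(X)+np.array(m["t"]); s=p[:2]/p[2]
    s=s*(1+m["k1"]*(s@s)); return s*f+[m["cx"],m["cy"]]
def snap(n,name):
    cv2.imwrite("pics/"+name,cv2.cvtColor(bot.camera(n),cv2.COLOR_RGB2BGR))
E
python3 - <<'E'
from h import *
snap("top","t0.png");snap("side","s0.png")
for n in("top","side","wrist"):
    m=bot.camera_model(n);print(n,m["vfov"],m["cx"],m["cy"],m["k1"],np.round(m["R"],3).tolist(),np.round(-np.array(m["R"]).T@m["t"],3))
s=bot.get_state();print(s["eef_pos"],s["tcp_rot"],s["gripper_width"],s["clock"])
E
```

```text
top 46.38508007912545 283.75876948099005 206.05171338397335 -0.09199897767892282 [[-0.013, -1.0, -0.006], [-0.998, 0.013, -0.055], [0.055, 0.005, -0.998]] [ 0.484 -0.013  1.205]
side 49.093832497631276 284.85159911127255 202.52337251887943 0.03254928249892627 [[0.992, -0.125, -0.024], [-0.067, -0.354, -0.933], [0.108, 0.927, -0.36]] [ 0.419 -1.012  0.49 ]
wrist 67.03180225256213 279.58120095203486 206.9249109173255 -0.06811602722862595 [[0.316, -0.949, -0.001], [-0.902, -0.301, 0.311], [-0.295, -0.097, -0.95]] [ 0.242 -0.473  0.374]
[ 0.16597666 -0.4976897   0.24179537] [-5.71885923e-04  9.87083281e-01  1.60206955e-01 -2.23873492e-05] 0.0849702019960458 0.1
```

View pics/t0.png

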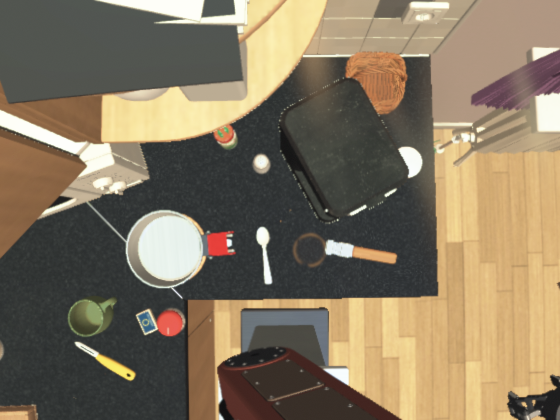

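View pics/s0.png

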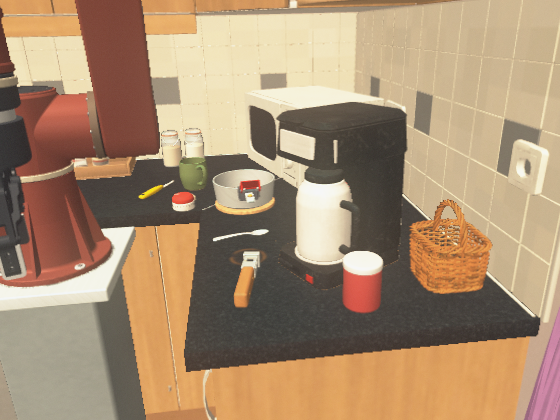

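The top view shows the pan at (165,248) with its red flap to (232,243), and the handle with its mouth near (327,248) and grip end at (397,258). The coffee maker is at (345,150), with its front at about (330,222), and the spoon is at (265,255). Next I'll enlarge these areas for finer pixel positions.

Run:
```python
from h import *
t=cv2.imread("pics/t0.png");s=cv2.imread("pics/s0.png")
def c(i,u,v,w,h,k): return cv2.resize(i[v:v+h,u:u+w],(w*k,h*k),interpolation=cv2.INTER_CUBIC)
a=np.hstack([c(t,305,225,100,50,4),c(t,145,220,100,50,4)])
b=np.hstack([c(s,220,240,50,70,8)[:,:400][:400], c(s,205,165,80,56,5)[:400]]) if 0 else None
b1=c(s,220,240,50,70,5); b2=c(s,210,165,70,70,5)
b=np.zeros((350,800,3),np.uint8); b[:,:250]=b1; b[:,400:750]=b2
cv2.imwrite("pics/c1.png",np.vstack([a,b]))
```

```text
(no output)
```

View pics/c1.png

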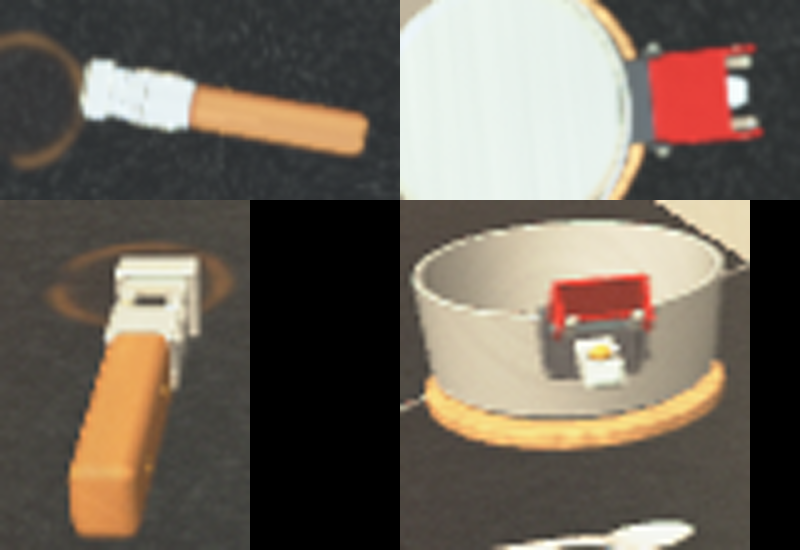

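The crops give these full-picture positions: handle mouth top (326,247), grip end (396.5,258), hinge ears (208,232) and (210.5,258), and stub tip (232,243). I'll turn those into world positions.

```bash
cat >> h.py <<'E'
from scipy.spatial.transform import Rotation as Ro
def toolR(q=None):
    q=bot.get_state()["tcp_rot"] if q is None else q
    return Ro.from_quat([q[1],q[2],q[3],q[0]])
def goal(p,yaw):
    "tool move (mm, rotvec) to TCP p, tool down with finger-closing line (y) at world angle yaw"
    s=bot.get_state();R=toolR()
    best=None
    for a in (yaw,yaw+np.pi):
        y=np.array([np.cos(a),np.sin(a),0]);z=np.array([0,0,-1.]);x=np.cross(y,z)
        rv=(R.inv()*Ro.from_matrix(np.c_[x,y,z])).as_rotvec()
        if best is None or np.linalg.norm(rv)<np.linalg.norm(best): best=rv
    return np.round(R.inv().apply(np.array(p)-s["eef_pos"])*1000,1),np.round(best,4)
E
python3 - <<'E'
from h import *
m=bot.camera_model("top")
a=onz(m,326,247.2,.03);b=onz(m,396.5,258,.02)
print("mouth",a,"end",b,np.linalg.norm(a-b),"dir",np.degrees(np.arctan2(*(b-a)[1::-1])))
e1=onz(m,208,232,.088);e2=onz(m,210.5,258,.088);print("ears",e1,e2,np.linalg.norm(e1-e2),(e1+e2)/2)
d=e1-e2;print("stub dir deg",np.degrees(np.arctan2(d[1],d[0]))-90)
print("tip",onz(m,232,243,.067),"pan rim ctr",onz(m,165,248,.08))
print("coffee front",onz(m,330,222,0))
al=np.arctan2(*(b-a)[1::-1]); o=a+(b-a)/np.linalg.norm(b-a)*.1
print("origin",o, np.degrees(al)); print(goal([o[0],o[1],.15],al+np.pi/2))
print(np.round(toolR().as_matrix(),3).tolist())
E
```

```text
mouth [ 0.44805339 -0.10660823  0.03      ] end [ 0.41904772 -0.27779504  0.02      ] 0.1739144986844895 dir -99.61678566346524
ears [0.48777663 0.16654846 0.088     ] [0.42852387 0.16123464 0.088     ] 0.0594905476284841 [0.45815025 0.16389155 0.088     ]
stub dir deg -84.87539307073884
tip [0.46168763 0.11414329 0.067     ] pan rim ctr [0.45206685 0.26784255 0.08      ]
coffee front [ 0.50880969 -0.11988977  0.        ]
origin [ 0.43137527 -0.20503982  0.02425005] -99.61678566346524
(array([ 344.3, -193.6,   92.1]), array([-9.0000e-04, -7.0000e-04, -1.0812e+00]))
[[0.949, 0.316, -0.0], [0.316, -0.949, 0.001], [0.0, -0.001, -1.0]]
```

Call:
send_rows --steps '[[[34, -19, 9, 0, 0, -0.11], [69, -39, 18, 0, 0, -0.22], [103, -58, 28, 0, 0, -0.33], [138, -77, 37, 0, 0, -0.44], [172, -97, 46, 0, 0, -0.55], [207, -116, 55, 0, 0, -0.66], [241, -135, 64, 0, 0, -0.77], [275, -155, 74, 0, 0, -0.88], [310, -174, 83, 0, 0, -0.99], [344, -194, 92, 0, 0, -1.08], [344, -194, 92, 0, 0, -1.08], [344, -194, 92, 0, 0, -1.08], [344, -194, 92, 0, 0, -1.08]]]' --claw -1

```text
clock: 1.18
eef_pos: [0.4308, -0.2052, 0.1501]
tcp_rot: [-0.0, 0.764, 0.645, -0.0]
ft_force: [-0.2, -0.7, -0.4]
gripper_width: 0.0852
grasp_force: 0.0
```

Run:
```python
from h import *
s=bot.get_state();m=bot.camera_model("wrist")
import json;json.dump({k:np.array(v).tolist() for k,v in m.items()},open("m1.json","w"))
snap("wrist","w1.png");print(s["eef_pos"],np.round(toolR().as_matrix(),3).tolist(),np.round(s["joint_vel"],3),s["joint_positions"],s["clock"])
```

```text
[ 0.4307751  -0.20515789  0.15014591] [[0.17, 0.986, -0.0], [0.986, -0.17, -0.0], [-0.0, -0.0, -1.0]] [-0.036 -0.01   0.002  0.    -0.001 -0.   ] [-5.97579627e-01  2.78561777e-01 -4.30193507e-01  8.62659179e-01
 -4.19544681e-04  1.14224588e+00] 1.1833
```

View pics/w1.png

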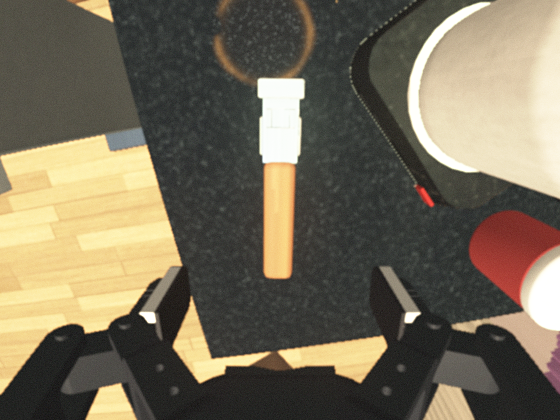

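The wrist view shows the handle mouth at (281,79), the grip start at (280,163) and the grip end at (278,277). The coffee maker's base edge runs (352,70) to (430,205), and the tin is at right. The handle is clear of all of them.

Run:
```python
from h import *
m=bot.camera_model("wrist")
a=onz(m,281,79,.033);g=onz(m,280,163,.032);e=onz(m,278,277,.026)
for p in(a,g,e):print(p)
print(np.linalg.norm((a-g)[:2]),np.linalg.norm((a-e)[:2]))
d=(e-a)[:2];al=np.arctan2(d[1],d[0]);print(np.degrees(al))
u=d/np.hypot(*d);o=g[:2]+u*.038;o2=a[:2]+.1*u;print(o,o2)
print("coffee",onz(m,352,70,.01),onz(m,428,205,.01))
o=(o+o2)/2+u*.004
print(o,goal([o[0],o[1],.014],al+np.pi/2))
```

```text
[ 0.4488582  -0.10989783  0.033     ]
[ 0.43746592 -0.17183891  0.032     ]
[ 0.41758684 -0.2767406   0.026     ]
0.06298000742139488 0.1697480698159163
-100.61578685091997
[ 0.43046547 -0.20918852] [ 0.43043598 -0.20818629]
coffee [ 0.50673885 -0.11087359  0.01      ] [ 0.56414483 -0.23650083  0.01      ]
[ 0.42971384 -0.21261894] (array([ -6.8,   0.3, 136.4]), array([-0.0003,  0.0003,  0.0149]))
```

Call:
send_rows --steps '[[[-2, 0, 35, 0, 0, 0.005], [-4, 0, 70, 0, 0, 0.01], [-7, 0, 100, 0, 0, 0.015], [-7, 0, 122, 0, 0, 0.015], [-7, 0, 133, 0, 0, 0.015], [-7, 0, 136, 0, 0, 0.015], [-7, 0, 136, 0, 0, 0.015]]]' --claw -1

```text
clock: 1.82
eef_pos: [0.4289, -0.213, 0.014]
tcp_rot: [-0.001, 0.77, 0.638, -0.0]
ft_force: [-0.1, -0.4, 0.4]
gripper_width: 0.0854
grasp_force: 0.0
```

Call:
send_rows --steps '[[[0, 0, 0, 0, 0, 0], [0, 0, 0, 0, 0, 0], [0, 0, 0, 0, 0, 0], [0, 0, 0, 0, 0, 0], [0, 0, 0, 0, 0, 0], [0, 0, 0, 0, 0, 0], [0, 0, 0, 0, 0, 0], [0, 0, 0, 0, 0, 0], [0, 0, 0, 0, 0, 0], [0, 0, 0, 0, 0, 0]]]' --claw 1

```text
clock: 2.65
eef_pos: [0.4303, -0.2124, 0.015]
tcp_rot: [0.001, 0.769, 0.639, 0.0]
ft_force: [-1.6, 1.0, 7.5]
gripper_width: 0.025
grasp_force: 59.5
```

Run:
```python
from h import *
s=bot.get_state();print(s["eef_pos"],s["tcp_rot"],s["gripper_width"],s["grasp_force"],s["ft_force"],s["clock"])
# next: view pose: axis at z .064, pre-insertion: stub estimate
d=np.array([np.cos(np.radians(-85.5)),np.sin(np.radians(-85.5))])
tip=np.array([.4605,.113]);
p=tip+d*(.1+.004+.05+.0); print(p,goal([p[0],p[1],.10],np.radians(4.5)))
```

```text
[ 0.43026866 -0.21235621  0.01499728] [5.62743566e-04 7.69025459e-01 6.39217900e-01 6.24840395e-05] 0.02500765004116593 59.54452872276306 [-1.55006601  0.95821714  7.54018539] 2.65
[ 0.4725827  -0.04052527] (array([176.6,  10.3, -85.1]), array([ 0.0009,  0.0007, -0.2624]))
```

Call:
send_rows --steps '[[[0, 0, -8, 0, 0, 0], [0, 0, -25, 0, 0, 0], [2, -2, -50, 0, 0, 0], [9, -7, -75, 0, 0, 0], [25, -12, -85, 0, 0, 0], [47, -18, -85, 0, 0, 0], [68, -23, -85, 0, 0, -0.05], [89, -27, -85, 0, 0, -0.1], [110, -26, -85, 0, 0, -0.15], [130, -24, -85, 0, 0, -0.2], [151, -18, -85, 0, 0, -0.26], [165, -4, -85, 0, 0, -0.26], [174, 7, -85, 0, 0, -0.26], [177, 10, -85, 0, 0, -0.26], [177, 10, -85, 0, 0, -0.26], [177, 10, -85, 0, 0, -0.26], [177, 10, -85, 0, 0, -0.26]]]'

```text
clock: 4.07
eef_pos: [0.4712, -0.0403, 0.0993]
tcp_rot: [-0.0, 0.68, 0.733, -0.0]
ft_force: [-0.2, 0.7, -0.7]
gripper_width: 0.025
grasp_force: 59.1
```

Run:
```python
from h import *
s=bot.get_state();m=bot.camera_model("wrist")
import json;json.dump({k:np.array(v).tolist() for k,v in m.items()},open("m2.json","w"))
w=bot.camera("wrist")
print(s["eef_pos"],s["tcp_rot"],s["gripper_width"],s["grasp_force"],s["ft_force"],s["clock"])
cv2.imwrite("pics/w2.png",cv2.cvtColor(w,cv2.COLOR_RGB2BGR)); snap("side","s2.png");snap("top","t2.png")
```

```text
[ 0.47115499 -0.04025248  0.09928026] [-3.35458142e-04  6.79928026e-01  7.33278718e-01 -2.95972705e-04] 0.02503503904314013 59.07579302787781 [-0.16418325  0.72190639 -0.66881701] 4.0667
```

View pics/w2.png

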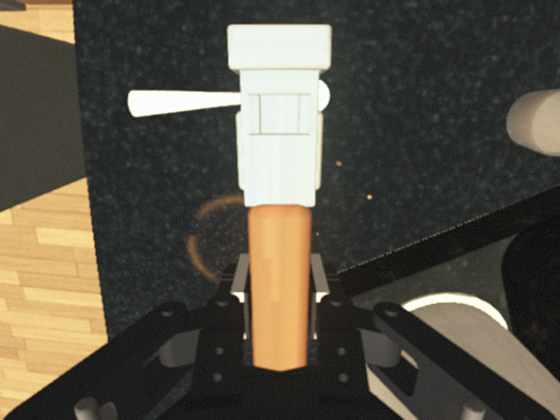

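Call:
send_rows --steps '[[[0, -4, -15, 0, 0, 0], [8, -12, -40, 0, 0, 0], [25, -25, -65, 0, 0, 0], [45, -40, -85, 0, 0, 0], [65, -53, -100, 0, 0, 0], [85, -65, -100, 0, 0, 0], [100, -73, -100, 0, 0, 0], [106, -73, -100, 0, 0, 0], [106, -73, -100, 0, 0, 0], [106, -73, -100, 0, 0, 0], [106, -73, -100, 0, 0, 0]]]'

```text
clock: 5.13
eef_pos: [0.3918, 0.0596, 0.1992]
tcp_rot: [0.0, 0.68, 0.733, -0.0]
ft_force: [0.3, -0.4, -1.0]
gripper_width: 0.0248
grasp_force: 59.2
```

Run:
```python
from h import *
s=bot.get_state();m=bot.camera_model("wrist")
import json;json.dump({k:np.array(v).tolist() for k,v in m.items()},open("m3.json","w"))
w=bot.camera("wrist")
print(s["eef_pos"],s["tcp_rot"],s["gripper_width"],s["clock"],np.abs(s["joint_vel"]).max())
cv2.imwrite("pics/w3.png",cv2.cvtColor(w,cv2.COLOR_RGB2BGR))
i=cv2.imread("pics/w3.png");cv2.imwrite("pics/w3c.png",cv2.resize(i[0:300,200:600 if 0 else 560],None,fx=2,fy=2,interpolation=cv2.INTER_CUBIC))
```

```text
[0.39178195 0.05956389 0.19920649] [ 1.45321620e-04  6.79926561e-01  7.33280196e-01 -6.42814807e-05] 0.02475633939729991 5.1333 0.006109148777406992
```

View pics/w3c.png

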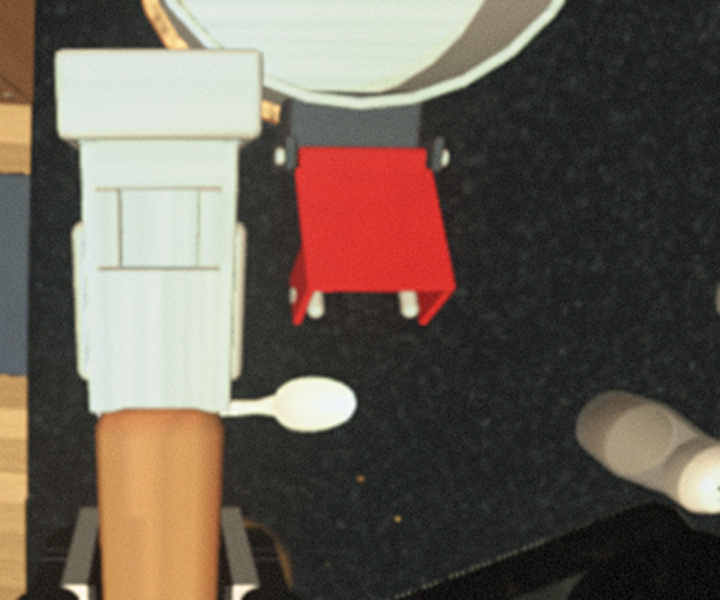

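The wrist close-up (2x crop, offset 200,0) shows these points:
- **Flap:** hinge corners at (300,148) and (428,148), free corners at (309,291) and (455,288).
- **Hinge pins:** (280,157) and (445,157).
- **Collar:** corners at (57,50), (262,48), (262,137) and (57,137).
- **Hole:** around (120..200,188..268).

I'll fit both bodies to these.

```bash
cat > fit.py <<'E'
from h import *
import json
from scipy.optimize import least_squares
m=json.load(open("m3.json"));T=np.array([0.39178195,0.05956389,0.19920649]);TR=toolR([0,0.67993,0.73328,0])
full=lambda L:np.array([[200+u/2,v/2] for u,v in L])
# pan: x,y of hinge mid, yaw, flap angle, pin half span
pp=full([(300,148),(428,148),(309,291),(455,288),(280,157),(445,157)])
def pan(q):
    x,y,a,f,w=q;c,s=np.cos(a),np.sin(a)
    L=[(-.0,-.025,.0015),(0,.025,.0015)]
    e=(.056*np.cos(f)-.0015*np.sin(f),.056*np.sin(f)+.0015*np.cos(f))
    L+=[(e[0],-.025,e[1]),(e[0],.025,e[1]),(0,-w,0),(0,w,0)]
    return [(x+c*l[0]-s*l[1],y+s*l[0]+c*l[1],.0855+l[2]) for l in L]
r=least_squares(lambda q:(np.array([proj(m,X) for X in pan(q)])-pp).ravel(),[.457,.163,-1.5,.65,.03],loss="soft_l1",x_scale=[.01,.01,.1,.1,.01])
h=r.x;print("hinge",h[:2],"yaw",np.degrees(h[2]),"flap",h[3],"pin",h[4]);print(np.round(r.fun.reshape(-1,2),1).tolist())
# handle in tool frame: origin ox,oy,oz, yaw about z, pitch
hp=full([(57,50),(262,48),(262,137),(57,137),(120,188),(200,188),(198,268),(121,268)])
HL=np.array([(-.1,-.017,.017),(-.1,.017,.017),(-.086,.017,.017),(-.086,-.017,.017),(-.078,-.007,.012),(-.078,.007,.012),(-.064,.007,.012),(-.064,-.007,.012)])
HL[:,1]*=1
def han(q):
    # handle x=-tool x, z=-tool z, y=tool y
    B=Ro.from_matrix(np.diag([-1,1,-1.]))
    L=(Ro.from_rotvec([0,q[4],q[3]])*B).apply(HL)+q[:3]
    return TR.apply(L)+T
r=least_squares(lambda q:(np.array([proj(m,X) for X in han(q)])-hp).ravel(),[-.004,0,0,0,0],x_scale=[.01,.01,.01,.1,.1])
print("handle in tool",np.round(r.x,4));print(np.round(r.fun.reshape(-1,2),1).tolist())
tm=bot.camera_model("top")
u=np.array([np.cos(h[2]),np.sin(h[2])]);root=h[:2]-.002*u
print("root",root,"tip",root+.05*u,"pan ctr",root-.105*u,"topcam px ctr rim",proj(tm,[*(root-.105*u),.08]),proj(tm,[*(root+.05*u),.067]))
E
python3 fit.py
python3 - <<'E'
# rim ellipse in top image
import cv2,numpy as np
i=cv2.imread("pics/t0.png").astype(int);g=i.min(2)
k=np.uint8((g>150)*255);k[:,:120]=0;k[:,215:]=0;k[:205]=0;k[292:]=0
c=max(cv2.findContours(k,cv2.RETR_EXTERNAL,cv2.CHAIN_APPROX_NONE)[0],key=cv2.contourArea)
print(cv2.fitEllipse(cv2.convexHull(c)),cv2.contourArea(c))
E
```

```text
hinge [0.45926138 0.16496669] yaw -84.44184766239299 flap 0.5724056868100935 pin 0.030630923357753758
[[-2.0, 2.0], [1.8, 1.7], [0.3, -0.2], [-0.0, 0.4], [-0.1, -2.3], [-0.1, -2.6]]
handle in tool [ 0.0045  0.0008 -0.0071 -0.0026 -0.0763]
[[-0.3, -0.7], [0.2, 0.0], [-0.8, -0.3], [0.9, -0.0], [0.2, 0.4], [-0.5, 0.3], [0.1, 0.2], [0.3, 0.3]]
root [0.45906766 0.16695729] tip [0.46391046 0.11719237] pan ctr [0.44889779 0.27146362] topcam px ctr rim [163.45375771 249.39140398] [230.68132802 242.05584078]
((163.27822875976562, 248.60009765625), (77.51412963867188, 83.3271484375), 116.55970764160156) 4671.5
```

```bash
python3 - <<'E'
s=open("fit.py").read()
s=s.replace("x,y,a,f,w=q","x,y,a,f,w,b,k=q").replace("L=[(-.0,-.025,.0015),(0,.025,.0015)]","L=[(-b,-k,.0015),(-b,k,.0015)]")
s=s.replace("-pp).ravel(),[.457,.163,-1.5,.65,.03],loss=\"soft_l1\",x_scale=[.01,.01,.1,.1,.01])","-pp).ravel().tolist()+[(q[3]-.67)/.05]+list((proj(tm,[q[0]-.107*np.cos(q[2]),q[1]-.107*np.sin(q[2]),.08])-[163.3,248.6])*1.0),[.457,.163,-1.5,.65,.03,0,.025],x_scale=[.01,.01,.1,.1,.01,.01,.01])")
s=s.replace("m=json","tm=bot.camera_model('top');m=json",1)
s=s.replace("r.fun.reshape(-1,2),1).tolist())\n# handle","r.fun,1).tolist(),h[5:])\n# handle")
s=s.replace("(121,268)])","(121,268),(97,410),(222,410)])").replace("(-.064,-.007,.012)])","(-.064,-.007,.012),(-.038,-.013,.016),(-.038,.013,.016)])")
s=s.replace("tm=bot.camera_model(\"top\")","""
r=least_squares(lambda q:(np.array([proj(m,X) for X in han([q[0],q[1],-.001,q[2],0])])-hp).ravel(),[-.004,0,0],x_scale=[.01,.01,.1])
print("level handle",np.round(r.x,4));print(np.round(r.fun.reshape(-1,2),1).tolist())""")
open("fit.py","w").write(s)
E
python3 fit.py
python3 -c "
import cv2
i=cv2.imread('pics/s2.png');j=cv2.imread('pics/s0.png')
import numpy as np
f=lambda a:cv2.resize(a,None,fx=5,fy=5,interpolation=cv2.INTER_CUBIC)
cv2.imwrite('pics/s2c.png',f(i[150:270,190:350]))"
```

```text
hinge [0.45929042 0.1634531 ] yaw -85.00217512261617 flap 0.6255328659814197 pin 0.03068642949082749
[-0.1, -0.2, -0.1, 0.2, 0.3, -0.5, 0.8, 0.8, -0.4, -0.5, -0.4, 0.0, -0.9, 0.8, 0.3] [0.00278393 0.02358494]
handle in tool [ 0.0051  0.0007 -0.0012 -0.0011 -0.0065]
[[-0.8, -0.7], [0.7, 0.1], [-0.8, 0.7], [0.8, 0.8], [0.2, 0.3], [-0.7, 0.3], [-0.2, -0.1], [0.4, -0.1], [-2.7, -0.7], [3.0, -0.8]]
level handle [ 0.0052  0.0007 -0.0011]
[[-1.0, -0.9], [0.9, -0.0], [-0.6, 0.7], [0.7, 0.8], [0.2, 0.3], [-0.6, 0.3], [-0.2, -0.0], [0.4, 0.0], [-2.7, -0.5], [3.0, -0.6]]
root [0.45911618 0.16544549] tip [0.46347208 0.11563559] pan ctr [0.4499688  0.27004628] topcam px ctr rim [164.05917803 248.92044987] [231.35192982 242.23727631]
```

View pics/s2c.png

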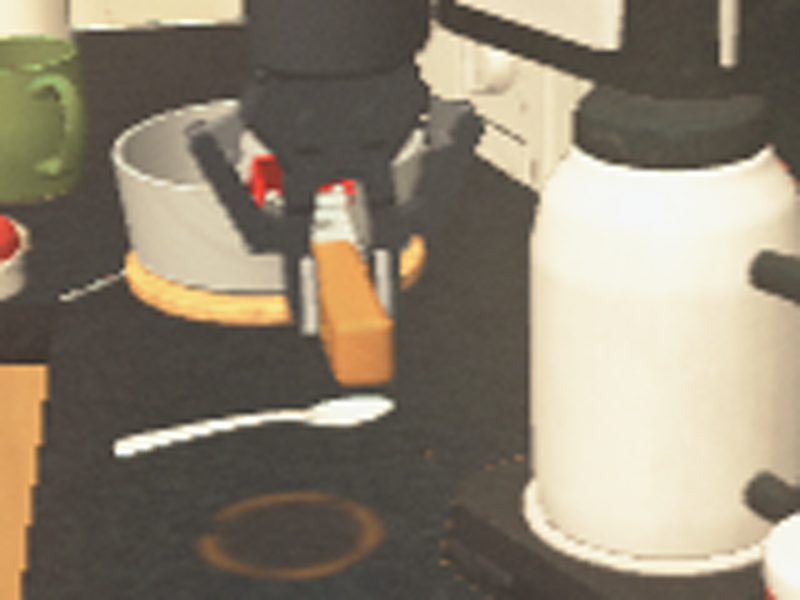

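The side view confirms the handle is held level. The fit puts the handle origin at tool (5.2, 0.7, -1) mm and the stub yaw at -85°. Now the pre-insert move.

```bash
cat >> h.py <<'E'
ROOT=np.array([.4591,.1654,.064]);YAW=np.radians(-85.0)
def ins(gap,off=(0,0,0),hs=(.0052,.0007,-.001)):
    "tool move so that the mouth is gap m from root; off in pan axes"
    u=np.array([np.cos(YAW),np.sin(YAW),0]);w=np.array([-u[1],u[0],0])
    O=ROOT+u*(.1+gap+off[0])+w*off[1]+np.array([0,0,off[2]])
    x=-u;z=np.array([0,0,-1.]);y=np.cross(z,x)
    G=Ro.from_matrix(np.c_[x,y,z])*Ro.from_rotvec([0,0,.0011])
    R=toolR();s=bot.get_state()
    return np.round(R.inv().apply(O-G.apply(hs)-s["eef_pos"])*1000,1),np.round((R.inv()*G).as_rotvec(),4)
E
python3 -c "
from h import *
print(ins(.062))"
```

```text
(array([-66.7,  76.5, 136.2]), array([-0.0001,  0.0002, -0.011 ]))
```

Call:
send_rows --steps '[[[-20, 0, 0, 0, 0, 0], [-50, 5, 0, 0, 0, -0.005], [-80, 20, 5, 0, 0, -0.011], [-92, 40, 20, 0, 0, -0.011], [-92, 60, 45, 0, 0, -0.011], [-92, 74, 75, 0, 0, -0.011], [-92, 76.5, 105, 0, 0, -0.011], [-92, 76.5, 128, 0, 0, -0.011], [-88, 76.5, 136, 0, 0, -0.011], [-80, 76.5, 136, 0, 0, -0.011], [-70, 76.5, 136, 0, 0, -0.011], [-67, 76.5, 136, 0, 0, -0.011], [-67, 76.5, 136, 0, 0, -0.011], [-67, 76.5, 136, 0, 0, -0.011], [-67, 76.5, 136, 0, 0, -0.011], [-67, 76.5, 136, 0, 0, -0.011]]]'

```text
clock: 6.52
eef_pos: [0.473, -0.0009, 0.0639]
tcp_rot: [0.0, 0.676, 0.737, 0.0]
ft_force: [0.3, -0.4, -0.7]
gripper_width: 0.0252
grasp_force: 59.2
```

Run:
```python
from h import *
s=bot.get_state();print(s["eef_pos"],s["tcp_rot"],s["gripper_width"],s["ft_force"],s["clock"]);print(ins(.062),ins(.0))
w=cv2.cvtColor(bot.camera("wrist"),cv2.COLOR_RGB2BGR);t=cv2.cvtColor(bot.camera("top"),cv2.COLOR_RGB2BGR)
a=cv2.resize(w[0:200,130:430],None,fx=2,fy=2,interpolation=cv2.INTER_CUBIC)
b=cv2.resize(t[222:272,200:350],None,fx=4,fy=4,interpolation=cv2.INTER_CUBIC)
cv2.imwrite("pics/p4.png",np.vstack([a,b]))
```

```text
[ 0.47301358 -0.00094515  0.06389296] [4.92369555e-04 6.75701437e-01 7.37175175e-01 2.92925733e-04] 0.025158176187628882 [ 0.27210499 -0.38087434 -0.74111103] 6.5167
(array([-0.3, -0.1,  0.9]), array([0.0011, 0.0003, 0.0008])) (array([61.7, -0.1,  0.9]), array([0.0011, 0.0003, 0.0008]))
```

View pics/p4.png

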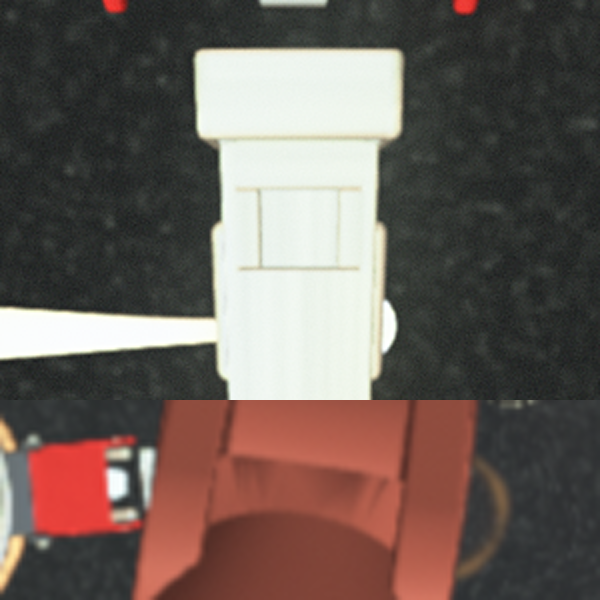

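The wrist view shows the stub tip centred near crop column 294 against the handle axis at 299, about 0.9 mm to tool -y. I'll correct that and start the insertion in force-checked stages.

Call:
send_rows --steps '[[[0, -0.5, 0.5, 0, 0, 0], [2, -0.9, 0.9, 0, 0, 0.001], [5, -0.9, 0.9, 0, 0, 0.001], [9, -0.9, 0.9, 0, 0, 0.001], [13, -0.9, 0.9, 0, 0, 0.001], [17, -0.9, 0.9, 0, 0, 0.001], [20, -0.9, 0.9, 0, 0, 0.001], [22, -0.9, 0.9, 0, 0, 0.001], [22, -0.9, 0.9, 0, 0, 0.001]]]'

```text
clock: 7.37
eef_pos: [0.4697, 0.0216, 0.0624]
tcp_rot: [-0.0, 0.676, 0.737, 0.0]
ft_force: [-0.5, 0.7, -1.5]
gripper_width: 0.025
grasp_force: 59.2
```

Run:
```python
from h import *
s=bot.get_state();print(s["eef_pos"],s["ft_force"],s["wrist_torque"],s["clock"]);print(ins(.062),ins(.0))
w=cv2.cvtColor(bot.camera("wrist"),cv2.COLOR_RGB2BGR)
cv2.imwrite("pics/p5.png",cv2.resize(w[0:100,130:430],None,fx=2.6,fy=2.6,interpolation=cv2.INTER_CUBIC))
```

```text
[0.46973329 0.0215641  0.06240497] [-0.45812172  0.74118491 -1.53368593] [0.00578706 0.02492168 0.01741977] 7.3667
(array([-23. ,   1.3,  -0.6]), array([-0.    , -0.0001,  0.0005])) (array([39. ,  1.2, -0.6]), array([-0.    , -0.0001,  0.0005]))
```

View pics/p5.png

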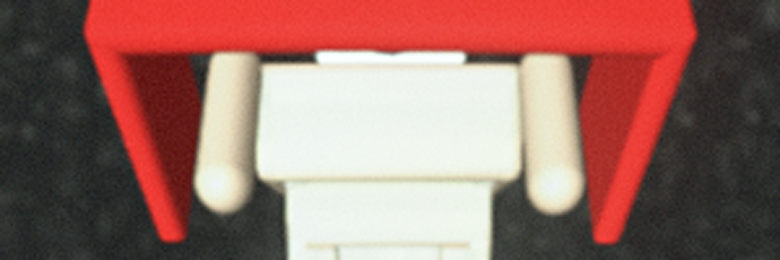

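The stub (317–466, centre 391.5) and collar (258–521, centre 389.5) line up to about 0.3 mm, and there is no contact force. I'll advance.

Call:
send_rows --steps '[[[3, 0.3, -0.5, 0, 0, 0], [6, 0.3, -0.5, 0, 0, 0], [9, 0.3, -0.5, 0, 0, 0], [12, 0.3, -0.5, 0, 0, 0], [12, 0.3, -0.5, 0, 0, 0]]]'

```text
clock: 7.83
eef_pos: [0.4691, 0.0336, 0.063]
tcp_rot: [-0.0, 0.676, 0.737, 0.0]
ft_force: [-1.1, 0.0, 0.1]
gripper_width: 0.025
grasp_force: 59.3
```

Call:
send_rows --steps '[[[2, 0, 0, 0, 0, 0], [4, 0, 0, 0, 0, 0], [6, 0, 0, 0, 0, 0], [8, 0, 0, 0, 0, 0], [8, 0, 0, 0, 0, 0]]]'

```text
clock: 8.25
eef_pos: [0.4685, 0.0414, 0.063]
tcp_rot: [-0.0, 0.676, 0.737, 0.0]
ft_force: [-0.1, -1.7, 1.6]
gripper_width: 0.0253
grasp_force: 59.5
```

Call:
send_rows --steps '[[[2, 0, 0, 0, 0, 0], [4, 0, 0, 0, 0, 0], [6, 0, 0, 0, 0, 0], [8, 0, 0, 0, 0, 0], [8, 0, 0, 0, 0, 0]]]'

```text
clock: 8.67
eef_pos: [0.4676, 0.0496, 0.0629]
tcp_rot: [-0.0, 0.676, 0.737, 0.0]
ft_force: [0.3, 1.2, 1.3]
gripper_width: 0.0251
grasp_force: 59.5
```

Call:
send_rows --steps '[[[2, 0, 0, 0, 0, 0], [4, 0, 0, 0, 0, 0], [6, 0, 0, 0, 0, 0], [6, 0, 0, 0, 0, 0]]]'

```text
clock: 9.0
eef_pos: [0.467, 0.0556, 0.0629]
tcp_rot: [-0.0, 0.676, 0.737, 0.0]
ft_force: [0.8, 1.0, 2.1]
gripper_width: 0.0251
grasp_force: 59.5
```

Call:
send_rows --steps '[[[1, 0, 0, 0, 0, 0], [2, 0, 0, 0, 0, 0], [3, 0, 0, 0, 0, 0], [4, 0, 0, 0, 0, 0], [4, 0, 0, 0, 0, 0]]]'

```text
clock: 9.42
eef_pos: [0.4668, 0.0592, 0.0629]
tcp_rot: [-0.0, 0.676, 0.737, 0.0]
ft_force: [-0.1, 0.9, 1.8]
gripper_width: 0.0252
grasp_force: 59.5
```

Call:
send_rows --steps '[[[1, 0, 0, 0, 0, 0], [1, 0, 0, 0, 0, 0]]]'

```text
clock: 9.58
eef_pos: [0.4665, 0.0599, 0.0627]
tcp_rot: [-0.0, 0.676, 0.737, -0.0]
ft_force: [-0.0, 0.4, -1.3]
gripper_width: 0.0248
grasp_force: 59.2
```

Call:
send_rows --steps '[[[1, 0, 0, 0, 0, 0], [1, 0, 0, 0, 0, 0]]]'

```text
clock: 9.75
eef_pos: [0.4664, 0.0604, 0.0628]
tcp_rot: [0.0, 0.676, 0.737, -0.001]
ft_force: [-0.8, -5.4, -1.4]
gripper_width: 0.0244
grasp_force: 59.2
```

Call:
send_rows --steps '[[[1, 0, 0, 0, 0, 0], [1, 0, 0, 0, 0, 0], [1, 0, 0, 0, 0, 0]]]'

```text
clock: 10.0
eef_pos: [0.4664, 0.0604, 0.0629]
tcp_rot: [0.001, 0.676, 0.737, -0.001]
ft_force: [-0.5, -9.1, -0.2]
gripper_width: 0.0249
grasp_force: 59.4
```

Run:
```python
from h import *
s=bot.get_state();print(s["eef_pos"],s["ft_force"],s["wrist_torque"],s["clock"],ins(0))
w=cv2.cvtColor(bot.camera("wrist"),cv2.COLOR_RGB2BGR)
cv2.imwrite("pics/p6.png",cv2.resize(w[0:170,180:380],None,fx=3.5,fy=3.5,interpolation=cv2.INTER_CUBIC))
```

```text
[0.46640396 0.06040125 0.06286258] [-0.48120717 -9.06219913 -0.24339247] [-1.85045393  0.21461222 -0.01105868] 10.0 (array([ 0. ,  1.2, -0.1]), array([-0.0008,  0.0033, -0.0011]))
```

View pics/p6.png

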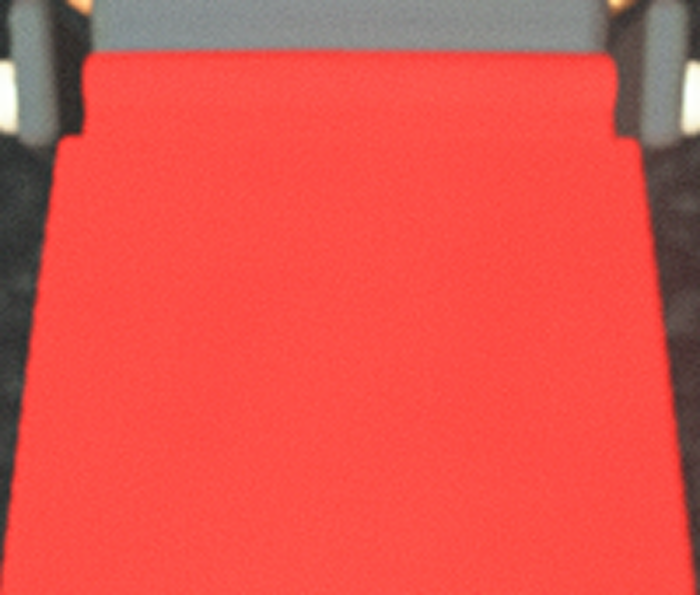

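Force rises without motion at the nominal home position, so the mouth is against the root face. I'll push a little more, then tug back to check that the button is locked.

Call:
send_rows --steps '[[[1, 0, 0, 0, 0, 0], [2, 0, 0, 0, 0, 0], [3, 0, 0, 0, 0, 0], [3, 0, 0, 0, 0, 0]]]'

```text
clock: 10.38
eef_pos: [0.4664, 0.0605, 0.0631]
tcp_rot: [0.003, 0.677, 0.736, -0.004]
ft_force: [-1.5, -26.1, 2.0]
gripper_width: 0.0255
grasp_force: 59.8
```

Call:
send_rows --steps '[[[-2, 0, 0, 0, 0, 0], [-4, 0, 0, 0, 0, 0], [-6, 0, 0, 0, 0, 0], [-8, 0, 0, 0, 0, 0], [-8, 0, 0, 0, 0, 0]]]'

```text
clock: 10.8
eef_pos: [0.4667, 0.0591, 0.0627]
tcp_rot: [-0.002, 0.676, 0.737, 0.002]
ft_force: [-1.0, 10.4, -2.9]
gripper_width: 0.0249
grasp_force: 59.0
```

The handle is locked: pulling back gives 1.4 mm of play and then 10 N of resistance. I'll seat it home again, release and lift.

Call:
send_rows --steps '[[[1.5, 0, 0, 0, 0, 0], [3, 0, 0, 0, 0, 0], [3.5, 0, 0, 0, 0, 0], [3.2, 0, 0, 0, 0, 0], [3.2, 0, 0, 0, 0, 0]]]'

```text
clock: 11.22
eef_pos: [0.4668, 0.0602, 0.0629]
tcp_rot: [-0.0, 0.676, 0.737, 0.0]
ft_force: [-0.6, -1.0, -0.9]
gripper_width: 0.0249
grasp_force: 59.2
```

Call:
send_rows --steps '[[[0, 0, 0, 0, 0, 0], [0, 0, 0, 0, 0, 0], [0, 0, 0, 0, 0, 0], [0, 0, 0, 0, 0, 0], [0, 0, 0, 0, 0, 0], [0, 0, 0, 0, 0, 0], [0, 0, 0, 0, 0, 0]]]' --claw -1

```text
clock: 11.8
eef_pos: [0.4667, 0.0601, 0.0629]
tcp_rot: [0.0, 0.676, 0.737, 0.0]
ft_force: [0.0, -0.5, 0.7]
gripper_width: 0.0855
grasp_force: 0.0
```

Call:
send_rows --steps '[[[0, 0, -10, 0, 0, 0], [0, 0, -35, 0, 0, 0], [0, 0, -65, 0, 0, 0], [0, 0, -90, 0, 0, 0], [0, 0, -102, 0, 0, 0], [0, 0, -102, 0, 0, 0]]]'

```text
clock: 12.3
eef_pos: [0.4686, 0.0601, 0.1677]
tcp_rot: [0.002, 0.676, 0.737, 0.002]
ft_force: [0.3, 0.1, -0.1]
gripper_width: 0.0852
grasp_force: 0.0
```

Run:
```python
from h import *
u=np.array([np.cos(YAW),np.sin(YAW)]);p=ROOT[:2]+u*.037
print(bot.get_state()["eef_pos"],goal([*p,.15],np.radians(5)))
w=cv2.cvtColor(bot.camera("wrist"),cv2.COLOR_RGB2BGR);t=cv2.cvtColor(bot.camera("side"),cv2.COLOR_RGB2BGR)
cv2.imwrite("pics/p7.png",np.hstack([w[:,110:450],cv2.resize(t[150:230,190:290],(400,420))[:, :]]))
```

```text
[0.46858108 0.06014189 0.16767386] (array([68.7, -0.4, 17.6]), array([ 0.0049,  0.0005, -0.0012]))
```

View pics/p7.png

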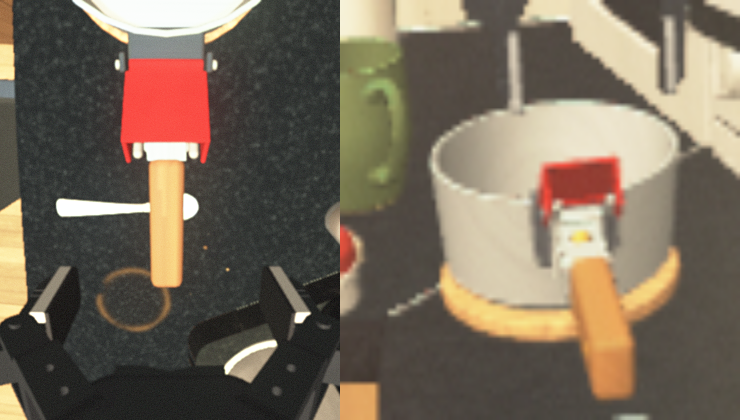

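The side view shows the brass button up through the hole at (580,237), with the handle straight and home. Next I'll move over the flap with the gripper closed and press.

Call:
send_rows --steps '[[[0, 0, 0, 0, 0, 0], [15, 0, 0, 0, 0, 0], [35, 0, 0, 0, 0, 0], [55, 0, 0, 0, 0, 0], [66, 0, 0, 0, 0, 0], [69, 0, 0, 0, 0, 0], [69, 0, 0, 0, 0, 0], [69, 0, 0, 0, 0, 0], [69, 0, 5, 0, 0, 0], [69, 0, 13, 0, 0, 0], [69, 0, 18, 0, 0, 0], [69, 0, 18, 0, 0, 0]]]' --claw 1

```text
clock: 13.4
eef_pos: [0.4599, 0.1283, 0.1454]
tcp_rot: [-0.001, 0.676, 0.737, -0.001]
ft_force: [-0.7, 0.4, 0.2]
gripper_width: 0.0
grasp_force: 0.0
```

Call:
send_rows --steps '[[[0, 0, 5, 0, 0, 0], [0, 0, 10, 0, 0, 0], [0, 0, 15, 0, 0, 0], [0, 0, 20, 0, 0, 0], [0, 0, 25, 0, 0, 0], [0, 0, 30, 0, 0, 0], [0, 0, 34, 0, 0, 0], [0, 0, 36, 0, 0, 0], [0, 0, 36, 0, 0, 0]]]'

```text
clock: 14.15
eef_pos: [0.4605, 0.1289, 0.1104]
tcp_rot: [-0.0, 0.676, 0.737, -0.0]
ft_force: [-0.4, -0.2, 1.1]
gripper_width: -0.0002
grasp_force: 0.1
```

Call:
send_rows --steps '[[[0, 0, 2, 0, 0, 0], [0, 0, 4, 0, 0, 0], [0, 0, 6, 0, 0, 0], [0, 0, 8, 0, 0, 0], [0, 0, 8, 0, 0, 0]]]'

```text
clock: 14.57
eef_pos: [0.461, 0.1286, 0.103]
tcp_rot: [0.0, 0.676, 0.737, -0.0]
ft_force: [0.7, 0.9, -0.6]
gripper_width: 0.0001
grasp_force: 0.0
```

Call:
send_rows --steps '[[[0, 0, 1, 0, 0, 0], [0, 0, 2, 0, 0, 0], [0, 0, 3, 0, 0, 0], [0, 0, 4, 0, 0, 0], [0, 0, 4, 0, 0, 0]]]'

```text
clock: 14.98
eef_pos: [0.4606, 0.129, 0.0986]
tcp_rot: [-0.0, 0.676, 0.737, -0.0]
ft_force: [0.1, -0.4, -0.1]
gripper_width: -0.0001
grasp_force: 0.0
```

Call:
send_rows --steps '[[[0, 0, 1, 0, 0, 0], [0, 0, 2, 0, 0, 0], [0, 0, 3, 0, 0, 0], [0, 0, 4, 0, 0, 0], [0, 0, 4, 0, 0, 0]]]'

```text
clock: 15.4
eef_pos: [0.461, 0.1291, 0.0972]
tcp_rot: [0.0, 0.676, 0.737, 0.001]
ft_force: [-11.9, -2.0, 38.2]
gripper_width: -0.0003
grasp_force: 19.2
```

Call:
send_rows --steps '[[[0, 0, -15, 0, 0, 0], [0, 0, -40, 0, 0, 0], [-10, 0, -75, 0, 0, 0], [-40, 0, -105, 0, 0, 0], [-75, 0, -120, 0, 0, 0], [-90, 0, -120, 0, 0, 0], [-90, 0, -120, 0, 0, 0]]]'

```text
clock: 15.98
eef_pos: [0.4696, 0.0367, 0.216]
tcp_rot: [0.001, 0.677, 0.736, 0.001]
ft_force: [0.9, -0.2, -0.1]
gripper_width: 0.0003
grasp_force: 0.0
```

Run:
```python
from h import *
print(bot.get_state()["eef_pos"])
w=cv2.cvtColor(bot.camera("wrist"),cv2.COLOR_RGB2BGR);t=cv2.cvtColor(bot.camera("side"),cv2.COLOR_RGB2BGR)
cv2.imwrite("pics/p8.png",np.hstack([w[:,110:450],cv2.resize(t[150:230,190:290],(400,420))]))
```

```text
[0.46964884 0.03670751 0.2159883 ]
```

View pics/p8.png

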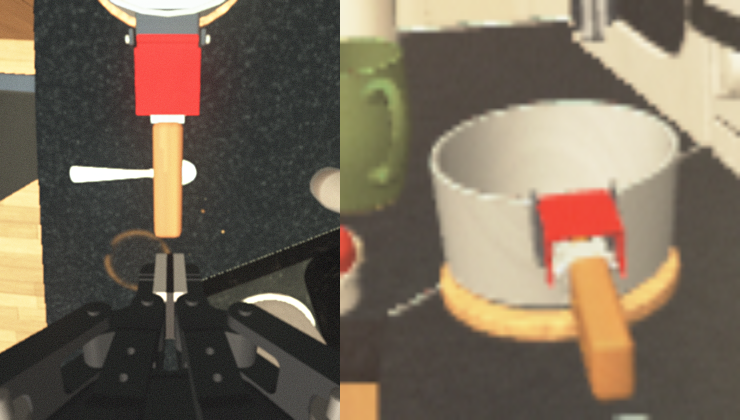

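The flap lies level over the joint and stays shut with the robot clear. I'm handing in.

```bash
python3 -c "
from rig import bot
print(bot.hand_in())"
```

```text
the job is handed in; nothing more can be done
None
```

The handle is home on the stub with the brass button up through its hole, the red flap is snapped shut over the joint and holding by itself, the arm never touched the teaspoon, tin, salt shaker or spice jar, and the job was handed in at about 16 s.

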